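# Lock a hammer-head hold-down stud into the bench strut

### The arm

A 7-joint arm with a two-finger parallel gripper is mounted at the origin on the work surface. World frame = base frame: x ahead of the robot, y to its left, z up, the work surface at z = 0. Lengths are in m, angles in rad, forces in N, time in s.
With the tool pointing down it reaches from about 0.425 to 0.875 m from the base axis. Payload 4.7 kg.
Tool frame: the origin (TCP) lies midway between the tips of the shut fingers; the grasp point (between the pads) lies 19 mm behind it; z points along the fingers, x is the direction in which the jaws open and shut, and the axes are right-handed (so a half turn about z gives the same grasp; the last joint's range is limited). The gripper opens to 87 mm and grips with 3 to 60 N. Pads are 19 mm wide; open, the fingers measure 117 mm over their backs; the gripper's body (75 mm by 190 mm) begins 51 mm behind the grasp point.
Start: joints at [1.13, 0.321, -0.07, 1.45, 0.023, 1.371, -0.057], TCP at [0.286, -0.584, 0.223] pointing down, gripper open.
Joint ranges: [-2.86, 2.86], [-0.3, 2.09], [-1.38, 1.24], [0.06, 2.45], [-1.56, 4.7], [0.09, 2.05], [-2.69, 2.69]. Speed limits (rad/s): [2.57, 2.57, 3.14, 3.14, 3.14, 3.14, 3.14].

### API

Orientations are given as a rotation vector (axis times angle).
In Python, from bench import get_state, eyes, ticket gives the robot as it stands.
- The arm moves only by the tool carry_out, never from a script. Its argument "motion" is a list of rows, each a list of 2 entries, a list of its own where there are three numbers: the shift along the world's x, y, z in m, then the turn about the world's z in rad. A call has 1 to 20 rows; each row is the pose to reach, as a shift and turn from the pose commanded when the call began; what a row does not reach only later rows make up. A row lasts 1/10 s, in which the tool goes at most 50 mm and 8.59 degrees, less where a joint would pass 70% of its speed; a pose out of reach is approached as far as the arm can. A call with a gripper value outside its range is refused whole. "grip" is the gripper command: -1 is fully open, 1 is shut, values between are in proportion, set as the call begins (left out, the last holds). The fingers move at their own pace and stop on an object; "squeeze" is the grip in N (left out, the last holds). Time passes only in rows, so rows that repeat a pose let the fingers close. It gives the time, the measured TCP pose, the force and the opening at its end, in the units of the state.
- get_state(): the state, without advancing time (a new reading comes with each control period).
- eyes.get_image(name): name is "scene" or "top" or "wrist"; returns a dict with "pixels" (420x560x3 uint8, blue, green, red), "mtx" (3x3 intrinsics, pixels), "dist_coeffs" ([k1, k2, p1, p2, k3] as OpenCV has them; the pictures are not rectified), "extrinsics" (4x4, takes a point from camera to world coordinates). Camera axes: x right, y down, z forward; pixel columns grow to the right and rows downward; lengths in m; the calibration is good to about 2 mm. A picture is of the moment at which its call begins. There is no depth.
- ticket.close_job(): hands the job in, once; it reports no verdict.
The state is a dict: "time": time; "joint_positions": joint angles; "qd": joint speeds; "joint_torque": joint torques, N m; "position": TCP position; "tool_rot": TCP orientation; "ft_force": force on the tool from outside, world axes, zero at the start; "torque": the same for the moment, N m; "grip_width": opening from 0.0 (shut) to 1.0 (fully open).
Only numpy, scipy, OpenCV 4.12 (cv2) and the standard library are available. Lean on these libraries where they do the work, as an engineer would, in place of code of your own. Each camera call takes 0.05 s, during which the arm holds its last target. There are 200 camera calls.

### The job

Fit the hammer-head hold-down stud into the slotted strut on the bench, roughly midway between the two angle brackets: lower its head through the slot, press it down gently against the sprung strip inside, and turn it a quarter turn so that the head catches under the lips and the wing grip stands square across the slot. Then slowly pull it straight up with about 10 N and keep up that pull for half a second to prove that it has caught, and let go, leaving it upright. Never load the stud with more than 35 N against the strut or the strip, and leave the look-alike with the round foot and the other things alone.

Things in the scene. Friction and masses are not known exactly. Their poses are not given: they have to be found in the camera images.
- stud_grip (a point): Middle of the black wing grip of the loose hammer-head stud (0.1 kg, 70 mm tall), which stands upright on its head. Wing 42 mm along x, 14 mm thick along y, 32 mm tall; grasp it across the thickness, from above. z is up. This point is 54 mm above the underside of the head.
- stud: The same stud; origin at the middle of the underside of its steel head, axes as stud_grip. Head 8 mm thick, 33 mm long along x (12 mm wide at the ends), 19 mm wide along y over the middle 24 mm, so it lies parallel to the wing. Round stem of 12 mm between head and wing.
- foot_grip (a point): The same point on a look-alike with the same wing and stem but a round steel foot of 44 mm diameter, too wide for the slot. It stands on the bench near the stud; leave it.
- slot_mouth (a point): Middle of the strut's slot midway between the brackets, at the top of the lips, 53 mm above the bench. x along the slot, y across, z up. Slot 22 mm wide, upper edges rolled (3 mm radius), lips 6 mm deep with square undersides. A head held up under the lips by the strip puts stud_grip 40 mm above this point; any lower, and it is free to turn either way.
- strut: Fixed steel channel 41 x 41 x 300 mm (37 mm wide inside) on a plywood board 320 x 85 x 12 mm; origin under the board's middle, axes as slot_mouth. On its lips, two aluminium angle brackets: flat plates from 104 mm to 149 mm either side of the middle along x, upright legs at 146 mm, 40 mm tall above the lips.
- strip: Sprung steel strip inside the channel, 190 x 34 mm, seen through the slot; its top rests 10 mm below the top of the lips and can be pressed 8 mm down to a hard stop. Spring 1.2 N/mm, no preload: 5 N when a caught head bears on the lips (4 mm down), 9.6 N at the stop. This pose: 43 mm below the strip's top, axes as the strut.
- screwdriver: Screwdriver lying on the bench; leave it. Origin on its underside.
- wrench: Wrench lying on the bench; leave it. Origin on its underside.
- jar: Glass jar, 64 mm across, 90 mm tall; leave it. Origin on its underside.
- spray: Spray can, 60 mm across, 180 mm tall; leave it. Origin on its underside.
- tape: Black tape measure, 65 x 35 x 60 mm; leave it. Origin on its underside.
- bolt: Loose bolt standing on its head, 38 mm tall; leave it. Origin on its underside.
- offcut: Timber offcut, 70 x 140 x 38 mm; leave it. Origin on its underside.
Not all that is in view belongs to the job. Leave any green or turquoise look-alike of the stud alone.

How it is judged:
By the outcome, as a careful person would: the job done as asked, in the order asked, and still so for the second after the job is handed in, with the robot touching nothing.
It also fails if it takes over 72 s, if anything falls off the work surface, if the arm or the gripper's body presses on something with over 40 N, if the wrist force passes 120 N, or if a joint passes its speed limit or range.

## Working session

There is one attempt and no reset: what is moved stays moved. The work goes in short steps, Python scripts to look and compute and a tool call to move; the robot and the scene stay as the last step left them, time stands still between calls to the robot, and variables do not carry over. Pictures are saved under pics/ and viewed, about 8 in all and at most 12, crops included, and the job is handed in when it is done.

Besides the shell and the picture viewer there is one more tool, called in YAML: its name, and indented under it one key for each argument. carry_out: Moves the arm, as the interface text tells. Its arguments: {"type":"object","properties":{"motion":{"type":"array","items":{"type":"array"}},"grip":{"type":"number"},"squeeze":{"type":"number"}},"required":["motion"]}

```bash
mkdir -p pics
cat > h.py <<'E'
import cv2,numpy as np
from bench import get_state,eyes,ticket
def snap(n,f):
    d=eyes.get_image(n); np.savez(f'pics/{f}.npz',**{k:np.array(v) for k,v in d.items()}); cv2.imwrite(f'pics/{f}.png',np.array(d['pixels'])); return d
def load(f): return np.load(f'pics/{f}.npz')
def ray(d,uv):
    p=cv2.undistortPoints(np.array([[uv]],float),d['mtx'],d['dist_coeffs'])[0,0]
    E=d['extrinsics']; v=E[:3,:3]@[p[0],p[1],1]; return E[:3,3],v/np.linalg.norm(v)
def onz(d,uv,z):
    o,v=ray(d,uv); return o+v*(z-o[2])/v[2]
def tri(obs):
    A=np.zeros((3,3));b=np.zeros(3);R=[ray(d,u) for d,u in obs]
    for o,v in R: P=np.eye(3)-np.outer(v,v);A+=P;b+=P@o
    x=np.linalg.solve(A,b); return x,[round(1000*np.linalg.norm((np.eye(3)-np.outer(v,v))@(x-o)),1) for o,v in R]
def proj(d,p):
    E=np.linalg.inv(d['extrinsics']);r,_=cv2.Rodrigues(E[:3,:3]);return cv2.projectPoints(np.array(p,float).reshape(-1,1,3),r,E[:3,3],d['mtx'],d['dist_coeffs'])[0][:,0]
E
python3 - <<'E'
from h import *
a=snap('top','top0');b=snap('scene','scene0')
s=get_state();print({k:np.round(v,3) for k,v in s.items()})
for d in(a,b):print(np.round(d['extrinsics'],3),d['mtx'][0])
E
```

```text
{'time': np.float64(0.1), 'joint_positions': array([ 1.13 ,  0.322, -0.07 ,  1.452,  0.023,  1.371, -0.057]), 'qd': array([ 0.   ,  0.001, -0.001,  0.001, -0.001,  0.001,  0.001]), 'joint_torque': array([ 0.0000e+00, -4.9257e+01, -4.0600e-01, -3.1340e+01, -6.4000e-02,
        3.9000e-02,  0.0000e+00]), 'position': array([ 0.285, -0.584,  0.222]), 'tool_rot': array([-2.664e+00,  1.663e+00,  2.000e-03]), 'ft_force': array([ 0.257, -0.832, -0.017]), 'torque': array([ 0.014, -0.01 ,  0.014]), 'grip_width': np.float64(0.999)}
[[-0.029 -0.983  0.18   0.383]
 [-1.     0.031  0.004  0.028]
 [-0.01  -0.18  -0.984  1.057]
 [ 0.     0.     0.     1.   ]] [380.7337301    0.         284.44290751]
[[-0.663  0.646 -0.378  1.106]
 [ 0.749  0.577 -0.327  0.488]
 [ 0.007 -0.5   -0.866  1.325]
 [ 0.     0.     0.     1.   ]] [466.21509924   0.         284.1826296 ]
```

View pics/top0.png

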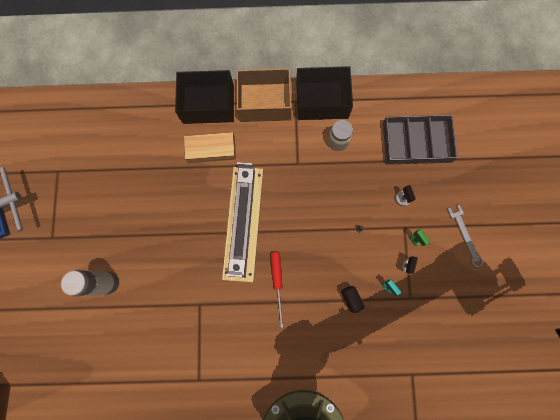

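View pics/scene0.png

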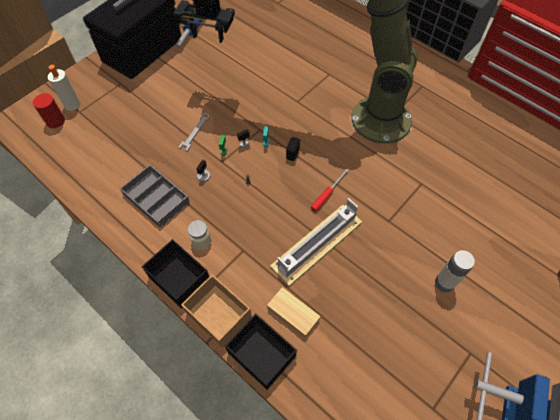

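The top view shows two black studs, near (408,194) and (410,265), and the strut around (243,224). The scene view shows the same two at (202,168) and (243,137). I'll enlarge both to tell them apart.

Run:
```python
from h import *
a=cv2.imread('pics/top0.png');b=cv2.imread('pics/scene0.png')
g=lambda i,x,y,w,h,s:cv2.resize(i[y:y+h,x:x+w],(w*s,h*s),interpolation=cv2.INTER_CUBIC)
L=g(a,385,175,50,110,5);R=g(b,185,120,75,75,5)
S=g(a,215,155,55,135,4)
c=np.zeros((600,800,3),np.uint8);c[:550,:250]=L;c[:375,255:630]=R;c[:540,575:795]=S;cv2.imwrite('pics/c1.png',c)
A,B=load('top0'),load('scene0')
for u,v in[((411,264),(243,135)),((408,192),(202,166))]:print(tri([(A,u),(B,v)]))
for u in[(245,175),(237,267)]:print(onz(A,u,.056))
```

```text
(array([ 0.42267776, -0.29589875,  0.04984206]), [np.float64(0.8), np.float64(0.8)])
(array([ 0.61306683, -0.30024183,  0.06139279]), [np.float64(0.2), np.float64(0.2)])
[0.6759635  0.13656759 0.056     ]
[0.42798956 0.16016345 0.056     ]
```

View pics/c1.png

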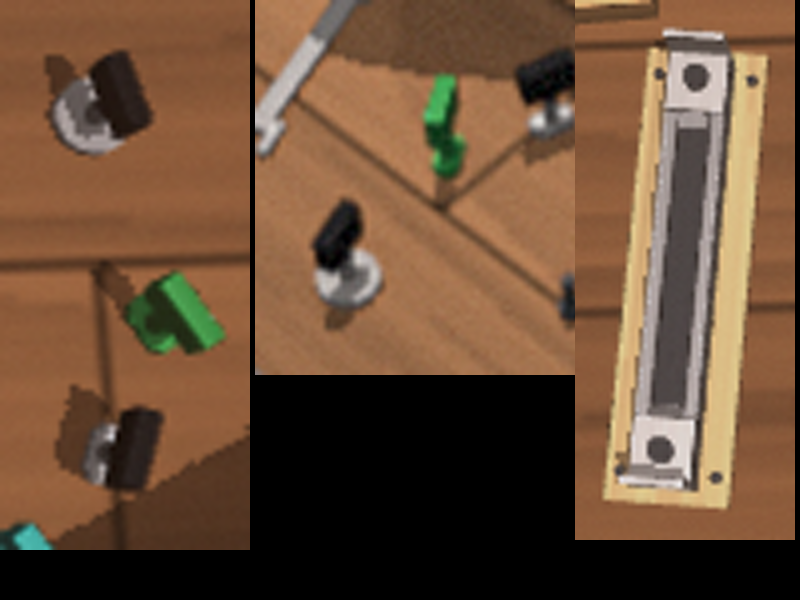

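The stud is the near one, at about (0.423, -0.296), with a small head. The far one, at about (0.61, -0.30), has the round foot. The strut axis runs at a yaw of about -0.09. I'll move above the stud for a wrist view.

carry_out:
  motion:
    - [[0.035, 0.07, 0.01], -0.14]
    - [[0.07, 0.14, 0.02], -0.28]
    - [[0.1, 0.2, 0.03], -0.42]
    - [[0.12, 0.25, 0.03], -0.55]
    - [[0.135, 0.28, 0.03], -0.62]
    - [[0.138, 0.288, 0.03], -0.62]
    - [[0.138, 0.288, 0.03], -0.62]
    - [[0.138, 0.288, 0.03], -0.62]
    - [[0.138, 0.288, 0.03], -0.62]
    - [[0.138, 0.288, 0.03], -0.62]
    - [[0.138, 0.288, 0.03], -0.62]
  grip: -0.1

```text
time: 1.2
position: [0.4226, -0.2975, 0.2522]
tool_rot: [2.027, -2.4, -0.001]
ft_force: [0.4, -0.2, 0.0]
grip_width: 0.549
```

Run:
```python
from h import *
d=snap('wrist','w1');s=get_state();print(s['position'],s['tool_rot'],s['joint_positions'],s['grip_width'],s['ft_force']);print(d['extrinsics'].round(3),d['mtx'][0])
cv2.imwrite('pics/w1b.png',cv2.resize(d['pixels'],(800,600)))
```

```text
[ 0.42268361 -0.29730523  0.25225088] [ 2.02713592e+00 -2.39965432e+00 -8.26345327e-04] [ 0.78329886  0.03432318 -0.22671858  1.72556792  0.0079925   1.3831828
 -1.18348866] 0.5514839519000814 [0.94300596 0.38122481 0.22643972]
[[-0.167 -0.948 -0.27   0.496]
 [-0.986  0.16   0.047 -0.311]
 [-0.001  0.274 -0.962  0.414]
 [ 0.     0.     0.     1.   ]] [351.69209173   0.         275.71626626]
```

View pics/w1b.png

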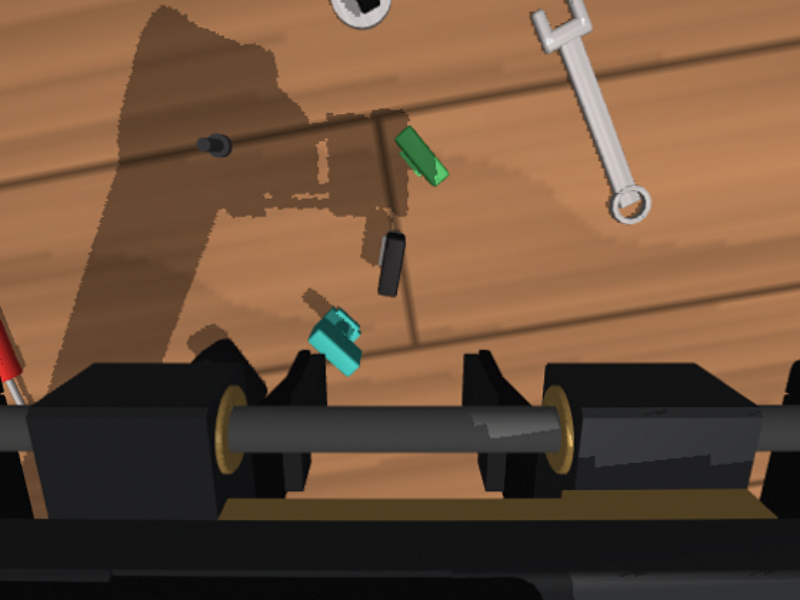

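The wrist view shows the stud's wing as a black bar from about (396,234) to (388,296) in 800-px coordinates. The green and turquoise pieces are 6–8 cm away. I'll fit the wing numerically.

Run:
```python
from h import *
d=load('w1');A=load('top0');B=load('scene0')
im=d['pixels'][155:215,255:295];g=im.max(2)
m=(g<70).astype(np.uint8);n,l,st,c=cv2.connectedComponentsWithStats(m);
for i in range(1,n):
  if st[i,4]>60:
    p=np.argwhere(l==i)[:,::-1].astype(np.float32);r=cv2.minAreaRect(p);bx=cv2.boxPoints(r)+[255,155];print(st[i],c[i]+[255,155],bx.round(1).tolist())
    for z in(.07,.054):
      q=np.array([onz(d,u,z)[:2] for u in bx]);print(z,q.round(4).tolist(),q.mean(0).round(4))
cv2.imwrite('pics/c2.png',np.hstack([cv2.resize(im,None,fx=9,fy=9,interpolation=cv2.INTER_CUBIC),cv2.resize(A['pixels'][250:280,395:425],(430,540),interpolation=cv2.INTER_CUBIC)]))
for n,u in(('green',(422/1.4286,157/1.4286)),('teal',(338/1.4286,355/1.4286))):print(n,onz(d,u,.07))
print(tri([(d,(392/1.4286,266/1.4286)),(A,(411.8,264)),(B,(243,135))]))
```

```text
[ 10   6  19  47 616] [273.95454545 183.77597403] [[263.5, 205.2], [270.7, 159.8], [284.6, 162.0], [277.5, 207.4]]
0.07 [[0.4064, -0.2828], [0.4504, -0.2978], [0.446, -0.3109], [0.4018, -0.2963]] [ 0.4262 -0.2969]
0.054 [[0.4023, -0.2815], [0.4483, -0.2972], [0.4437, -0.3109], [0.3974, -0.2957]] [ 0.4229 -0.2963]
green [ 0.49292032 -0.32876343  0.07      ]
teal [ 0.3647486  -0.24659666  0.07      ]
(array([ 0.42163629, -0.29669325,  0.05019059]), [np.float64(1.9), np.float64(0.7), np.float64(1.3)])
```

View pics/c2.png

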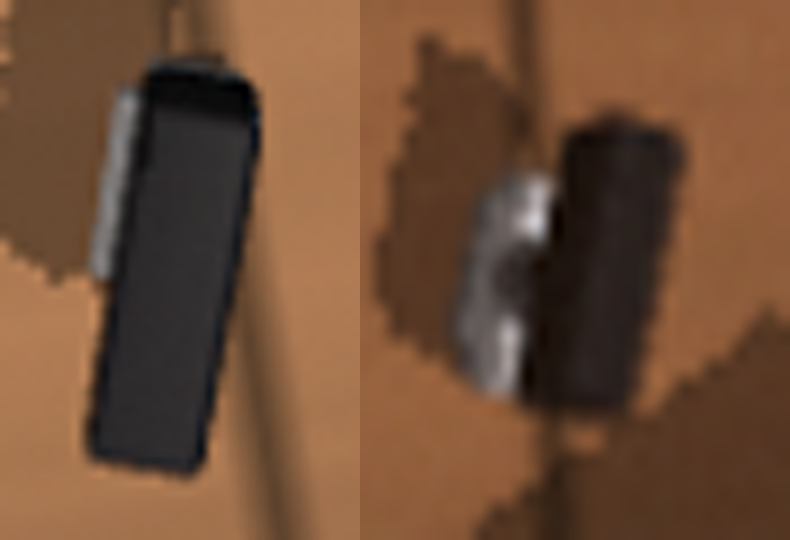

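Run:
```python
from h import *
d=load('w1');A=load('top0')
k=[(271.0,167.2),(282.9,168.4),(265,205.7),(277.3,207.2)]
q=np.array([onz(d,u,.07)[:2] for u in k]);print(q.round(4),q.mean(0))
for a,b in((2,0),(3,1)):v=q[b]-q[a];print(np.hypot(*v),np.arctan2(v[1],v[0]))
# same corners in the top view
t=[(395+573/430*30-0*1-10+0,0)]
f=lambda x,y:(395+(x-360)/430*30,250+y/18)
uv=f(608,265)
print(uv,onz(A,uv,.07),tri([(d,np.mean(k,0)),(A,uv)]), proj(d,[q.mean(0)[0],q.mean(0)[1],.07]))
```

```text
[[ 0.4433 -0.2969]
 [ 0.4401 -0.3082]
 [ 0.4056 -0.2842]
 [ 0.402  -0.2962]] [ 0.42275364 -0.29635833]
0.039713407259748826 -0.32502498809981034
0.039985856415038684 -0.30468616631333456
(412.30232558139534, 264.72222222222223) [ 0.41958918 -0.29183805  0.07      ] (array([ 0.42017934, -0.29597951,  0.05696424]), [np.float64(0.1), np.float64(0.1)]) [[274.00881403 187.41873763]]
```

The stud's centre is at (0.4228, -0.2963) with a yaw of -0.315. I'll descend and grasp.

carry_out:
  motion:
    - [[0, 0.001, -0.04], -0.15]
    - [[0, 0.001, -0.08], -0.15]
    - [[0, 0.001, -0.12], -0.15]
    - [[0, 0.001, -0.15], -0.15]
    - [[0, 0.001, -0.18], -0.15]
    - [[0, 0.001, -0.2], -0.15]
    - [[0, 0.001, -0.21], -0.15]
    - [[0, 0.001, -0.217], -0.15]
    - [[0, 0.001, -0.217], -0.15]
    - [[0, 0.001, -0.217], -0.15]

```text
time: 2.25
position: [0.4242, -0.2956, 0.0365]
tool_rot: [-1.845, 2.542, -0.002]
ft_force: [0.1, -0.4, 0.1]
grip_width: 0.548
```

carry_out:
  motion:
    - [[0, 0, 0], 0]
    - [[0, 0, 0], 0]
    - [[0, 0, 0], 0]
    - [[0, 0, 0], 0]
    - [[0, 0, 0], 0]
    - [[0, 0, 0], 0]
    - [[0, 0, 0], 0]
    - [[0, 0, 0], 0]
  grip: 1
  squeeze: 30

```text
time: 3.05
position: [0.4235, -0.295, 0.0357]
tool_rot: [1.845, -2.543, 0.0]
ft_force: [-0.6, 0.5, 0.5]
grip_width: 0.159
```

carry_out:
  motion:
    - [[0, 0, 0.01], 0]
    - [[0, 0, 0.03], 0]
    - [[0, 0, 0.06], 0]
    - [[0, 0, 0.1], 0]
    - [[0, 0, 0.14], 0]
    - [[0.01, 0.03, 0.17], 0]
    - [[0.02, 0.07, 0.185], 0.03]
    - [[0.03, 0.115, 0.185], 0.07]
    - [[0.04, 0.16, 0.185], 0.1]
    - [[0.05, 0.205, 0.185], 0.13]
    - [[0.06, 0.25, 0.185], 0.16]
    - [[0.065, 0.295, 0.185], 0.19]
    - [[0.07, 0.34, 0.185], 0.22]
    - [[0.075, 0.38, 0.185], 0.22]
    - [[0.075, 0.415, 0.185], 0.22]
    - [[0.075, 0.435, 0.185], 0.22]
    - [[0.075, 0.445, 0.185], 0.22]
    - [[0.075, 0.445, 0.185], 0.22]
    - [[0.075, 0.445, 0.185], 0.22]
    - [[0.075, 0.445, 0.185], 0.22]

```text
time: 5.05
position: [0.4988, 0.1481, 0.2205]
tool_rot: [2.109, -2.327, 0.001]
ft_force: [-0.1, -0.5, -0.9]
grip_width: 0.154
```

Run:
```python
from h import *
d=snap('wrist','w2');s=get_state();print(s['position'],s['tool_rot'],s['joint_positions'],s['grip_width'],s['ft_force']);print(d['extrinsics'].round(3))
cv2.imwrite('pics/w2b.png',cv2.resize(d['pixels'],(800,600)))
```

```text
[0.49879691 0.14826619 0.22053776] [ 2.10961320e+00 -2.32705186e+00  6.86504278e-04] [ 0.30820072  0.08578526 -0.67908025  1.75201102  0.05618441  1.32357088
 -2.0516028 ] 0.159299170488719 [-0.30897015 -0.7145664  -0.7102527 ]
[[-0.097 -0.957 -0.272  0.573]
 [-0.995  0.094  0.027  0.14 ]
 [-0.     0.273 -0.962  0.382]
 [ 0.     0.     0.     1.   ]]
```

View pics/w2b.png

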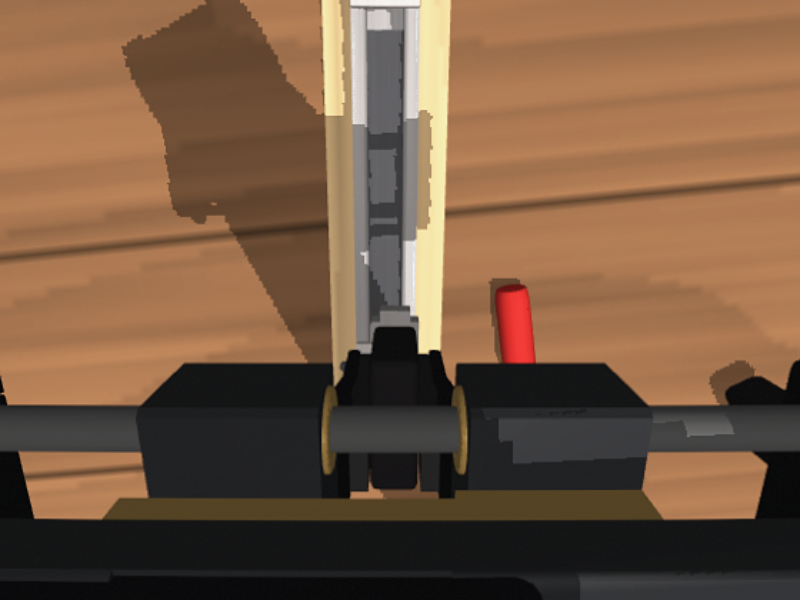

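The slot runs vertically around x=385 (800-px coordinates). The held stud's head covers it near (395,318), and the far bracket plate's edge is at y≈7. I'll zoom in to get the edges accurately.

Run:
```python
from h import *
d=load('w2');im=d['pixels'][0:235,220:320]
c=cv2.resize(im,(800,588),interpolation=cv2.INTER_CUBIC)
for x in range(0,800,80):cv2.putText(c,str(220+x//8),(x,585),0,.4,(0,0,255),1);cv2.line(c,(x,570),(x,575),(0,0,255),1)
cv2.imwrite('pics/c3.png',c)
g=cv2.cvtColor(d['pixels'],cv2.COLOR_BGR2GRAY)
for r in(15,30,50,70,90,120,140,170,190):print(r,g[r,226:312].tolist())
```

```text
15 [224, 232, 229, 227, 224, 222, 219, 214, 207, 206, 209, 214, 221, 182, 141, 147, 150, 150, 148, 187, 217, 214, 211, 210, 206, 203, 205, 204, 189, 168, 130, 190, 208, 202, 202, 204, 206, 208, 208, 208, 209, 210, 211, 214, 210, 207, 207, 147, 128, 135, 138, 138, 136, 135, 137, 138, 108, 139, 171, 192, 212, 213, 213, 210, 206, 223, 215, 214, 227, 229, 231, 231, 232, 231, 230, 228, 228, 228, 227, 227, 226, 225, 224, 223, 224, 224]
30 [205, 235, 231, 228, 225, 223, 220, 216, 210, 207, 208, 213, 219, 177, 138, 145, 150, 151, 149, 169, 220, 231, 220, 211, 209, 206, 202, 206, 193, 174, 129, 98, 97, 99, 99, 100, 99, 97, 96, 95, 98, 97, 99, 99, 99, 98, 98, 98, 99, 98, 98, 99, 98, 81, 78, 78, 71, 142, 173, 197, 212, 214, 214, 211, 206, 219, 206, 218, 228, 229, 230, 231, 231, 230, 229, 228, 228, 228, 227, 227, 226, 224, 223, 223, 223, 224]
50 [132, 221, 234, 229, 226, 225, 222, 220, 214, 208, 208, 212, 218, 186, 167, 153, 147, 150, 150, 160, 198, 218, 216, 214, 212, 209, 205, 210, 198, 180, 156, 111, 96, 99, 99, 100, 100, 98, 97, 98, 97, 98, 98, 98, 98, 99, 100, 98, 98, 98, 97, 100, 97, 96, 9
[... 1935 characters left out ...]
2, 132, 131, 132, 132, 132, 123, 113, 101, 59, 89, 98, 97, 98, 98, 100, 98, 98, 99, 98, 97, 99, 99, 100, 100, 99, 99, 98, 100, 101, 67, 53, 83, 151, 180, 218, 223, 220, 222, 221, 237, 231, 224, 224, 226, 227, 229, 229, 229, 229, 229, 228, 227, 227, 229, 229, 231, 231, 231, 232, 235, 182, 136]
190 [83, 83, 83, 82, 76, 153, 163, 156, 151, 146, 142, 142, 140, 140, 142, 143, 146, 147, 148, 149, 149, 152, 137, 129, 128, 129, 129, 129, 128, 125, 117, 104, 68, 54, 52, 91, 97, 96, 98, 97, 96, 98, 96, 96, 99, 99, 99, 99, 98, 97, 99, 99, 99, 65, 49, 108, 159, 182, 219, 220, 219, 219, 218, 247, 226, 223, 225, 226, 228, 228, 229, 229, 229, 228, 227, 226, 228, 229, 231, 231, 230, 231, 233, 223, 152, 130]
```

View pics/c3.png

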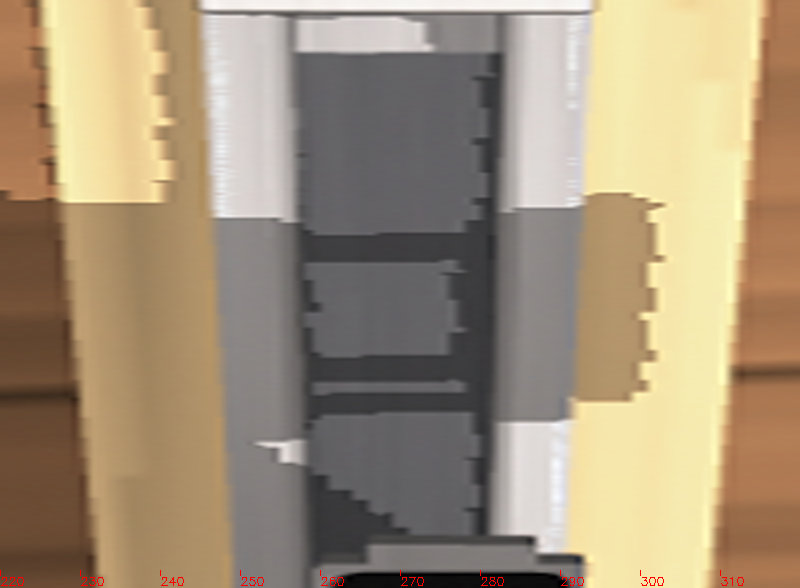

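Run:
```python
from h import *
d=load('w2');A=load('top0')
for n,P,z in(('outer',[((245.3,5),(294,5)),((249.1,217),(291.3,217)),((246.5,80),(292.9,80)),((247.5,140),(292,140))],.053),('slot',[((256.4,30),(282.6,30)),((257.9,190),(281,190)),((257.2,100),(282.,100))],.050)):
  m=[]
  for l,r in P:
    a,b=onz(d,l,z),onz(d,r,z);m.append((a+b)[:2]/2);print(n,np.linalg.norm(a-b).round(4),m[-1].round(4))
  m=np.array(m);p=np.polyfit(m[:,0],m[:,1],1);print('yaw',np.arctan(p[0]),'y@.55',np.polyval(p,.55))
e=onz(d,(269.5,5),.056);print('far bracket near edge',e)
# top-view: plates' inner edges (crop scale 4, offset 215,155; crop x0=575)
f=lambda x,y:(215+(x-575)/4,155+y/4)
F=onz(A,f(695,110),.056);N=onz(A,f(664,412),.056);print(F,N,(F+N)/2,np.linalg.norm(F-N))
# height by two views: far inner edge centre of bracket
print(tri([(d,(269.5,5)),(A,f(695,110))]))
# held stud head pose: predicted px
s=get_state();p=s['position'];print('p',p)
```

```text
outer 0.0409 [0.6582 0.1369]
outer 0.0413 [0.4731 0.1553]
outer 0.041 [0.5989 0.143 ]
outer 0.041 [0.547  0.1482]
yaw -0.09914540555712531 y@.55 0.14778270687037656
slot 0.0226 [0.6397 0.139 ]
slot 0.0223 [0.4994 0.1534]
slot 0.0224 [0.5822 0.1448]
yaw -0.10251419456931664 y@.55 0.1481920181468709
far bracket near edge [0.65741671 0.13709409 0.056     ]
[0.65486077 0.13679316 0.056     ] [0.45135429 0.15933628 0.056     ] [0.55310753 0.14806472 0.056     ] 0.20475127015794972
(array([0.65726003, 0.13717128, 0.0517877 ]), [np.float64(1.2), np.float64(1.2)])
p [0.49879691 0.14826619 0.22053776]
```

Run:
```python
from h import *
d=load('w2');p=get_state()['position'];c,s=np.cos(-.1),np.sin(-.1)
for u,z in(((276.4,215.5),.193),((276.4,221.5),.193)):
  q=onz(d,u,z)-p;print('head rel TCP along,across',c*q[0]+s*q[1],-s*q[0]+c*q[1])
```

```text
head rel TCP along,across 0.017294623609447824 -0.0012108692749291
head rel TCP along,across 0.01375407419288474 -0.0012219289049010002
```

In the camera the held head sits 1.2 mm to one side of the TCP, so I'll include that offset. Next I'll hover just above the slot and check before inserting.

carry_out:
  motion:
    - [[0.03, 0.0003, -0.02], 0]
    - [[0.055, 0.0006, -0.05], 0]
    - [[0.055, 0.0006, -0.08], 0]
    - [[0.055, 0.0006, -0.1], 0]
    - [[0.055, 0.0006, -0.115], 0]
    - [[0.055, 0.0006, -0.118], 0]
    - [[0.055, 0.0006, -0.118], 0]
    - [[0.055, 0.0006, -0.118], 0]
    - [[0.055, 0.0006, -0.118], 0]

```text
time: 6.0
position: [0.5544, 0.1508, 0.104]
tool_rot: [-2.112, 2.323, -0.002]
ft_force: [0.1, -0.7, 0.1]
grip_width: 0.159
```

Run:
```python
from h import *
d=snap('wrist','w3');s=get_state();print(s['position'],s['tool_rot'],s['joint_positions'],s['grip_width'],s['ft_force'])
im=d['pixels'][60:290,200:350]
cv2.imwrite('pics/c4.png',cv2.resize(im,(780,598),interpolation=cv2.INTER_CUBIC)[:,:])
```

```text
[0.55425961 0.15082696 0.10379474] [-2.11215906e+00  2.32346414e+00 -2.13348991e-03] [ 0.24916822  0.3157278  -0.65611947  1.76873297  0.2121735   1.12646679
 -2.14057265] 0.1558736403124801 [ 0.3223434  -0.67164191 -0.54993657]
```

View pics/c4.png

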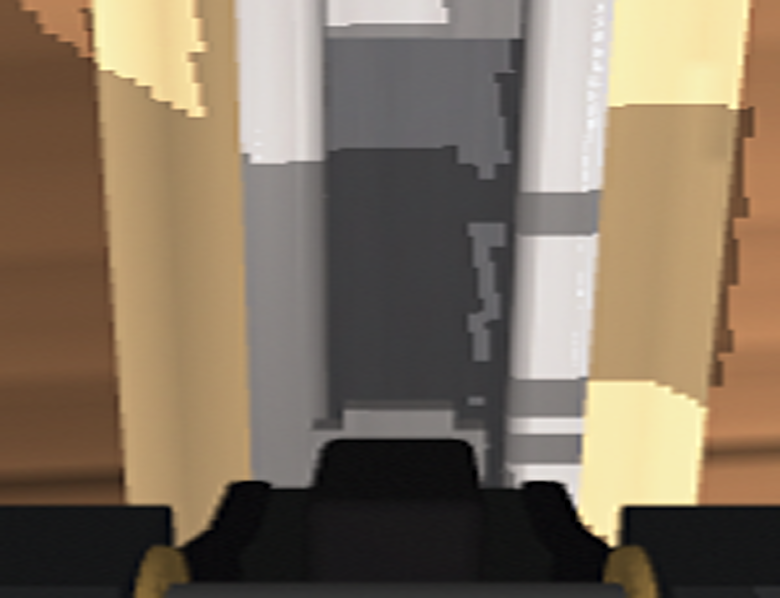

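In this crop the head is centred at x≈399 and the slot at x≈418, which puts the head about 2.3 mm too far to +y. The measured TCP y of 0.1508 against the 0.1487 target agrees. I'll correct that.

carry_out:
  motion:
    - [[-0.0005, -0.0022, 0], -0.004]
    - [[-0.0005, -0.0022, -0.003], -0.004]
    - [[-0.0005, -0.0022, -0.006], -0.004]
    - [[-0.0005, -0.0022, -0.008], -0.004]
    - [[-0.0005, -0.0022, -0.008], -0.004]
    - [[-0.0005, -0.0022, -0.008], -0.004]
    - [[-0.0005, -0.0022, -0.008], -0.004]

```text
time: 6.75
position: [0.5531, 0.1485, 0.0946]
tool_rot: [-2.109, 2.329, 0.0]
ft_force: [-1.6, 0.1, -0.9]
grip_width: 0.157
```

carry_out:
  motion:
    - [[0, 0, -0.002], 0]
    - [[0, 0, -0.004], 0]
    - [[0, 0, -0.006], 0]
    - [[0, 0, -0.007], 0]
    - [[0, 0, -0.008], 0]
    - [[0, 0, -0.009], 0]
    - [[0, 0, -0.01], 0]
    - [[0, 0, -0.01], 0]
    - [[0, 0, -0.01], 0]

```text
time: 7.65
position: [0.553, 0.1484, 0.0846]
tool_rot: [2.109, -2.329, 0.0]
ft_force: [0.0, -0.3, -0.3]
grip_width: 0.158
```

carry_out:
  motion:
    - [[0, 0, -0.001], 0]
    - [[0, 0, -0.002], 0]
    - [[0, 0, -0.003], 0]
    - [[0, 0, -0.004], 0]
    - [[0, 0, -0.005], 0]
    - [[0, 0, -0.006], 0]
    - [[0, 0, -0.007], 0]
    - [[0, 0, -0.008], 0]
    - [[0, 0, -0.008], 0]
    - [[0, 0, -0.008], 0]

```text
time: 8.65
position: [0.5531, 0.1484, 0.0768]
tool_rot: [2.108, -2.329, 0.0]
ft_force: [-0.4, 0.1, 2.0]
grip_width: 0.155
```

The strip contact force matches (about 2 N at 2 mm). I'll press further, to about 6 mm.

carry_out:
  motion:
    - [[0, 0, -0.001], 0]
    - [[0, 0, -0.002], 0]
    - [[0, 0, -0.003], 0]
    - [[0, 0, -0.0035], 0]
    - [[0, 0, -0.004], 0]
    - [[0, 0, -0.004], 0]
    - [[0, 0, -0.004], 0]
    - [[0, 0, -0.004], 0]

```text
time: 9.45
position: [0.5531, 0.1485, 0.0729]
tool_rot: [2.109, -2.329, 0.0]
ft_force: [-2.5, -0.3, 5.4]
grip_width: 0.155
```

carry_out:
  motion:
    - [[0, 0, 0], 0.05]
    - [[0, 0, 0], 0.13]
    - [[0, 0, 0], 0.22]
    - [[0, 0, 0], 0.32]
    - [[0, 0, 0], 0.42]
    - [[0, 0, 0], 0.52]
    - [[0, 0, 0], 0.62]
    - [[0, 0, 0], 0.72]
    - [[0, 0, 0], 0.82]
    - [[0, 0, 0], 0.92]
    - [[0, 0, 0], 1.02]
    - [[0, 0, 0], 1.12]
    - [[0, 0, 0], 1.22]
    - [[0, 0, 0], 1.32]
    - [[0, 0, 0], 1.41]
    - [[0, 0, 0], 1.49]
    - [[0, 0, 0], 1.54]
    - [[0, 0, 0], 1.57]
    - [[0, 0, 0], 1.57]
    - [[0, 0, 0], 1.57]

```text
time: 11.45
position: [0.5539, 0.1494, 0.0733]
tool_rot: [-3.136, 0.157, -0.003]
ft_force: [-0.3, 1.6, 4.7]
grip_width: 0.154
```

Run:
```python
from h import *
s=get_state();print(s['position'],s['tool_rot'],s['torque'],s['grip_width'],s['ft_force'],2*np.arctan2(s['tool_rot'][1],s['tool_rot'][0]))
```

```text
[0.55390524 0.14938464 0.07329105] [-3.13602740e+00  1.56561187e-01 -3.12391917e-03] [ 0.12644227  0.09968921 -0.0300561 ] 0.1541848898830922 [-0.27723303  1.56109165  4.65715424] 6.183421310486725
```

The turn is done (jaw yaw -0.0998) with no binding. Now a slow pull up.

carry_out:
  motion:
    - [[-0.0007, -0.0009, 0], 0]
    - [[-0.0007, -0.0009, 0.0003], 0]
    - [[-0.0007, -0.0009, 0.0006], 0]
    - [[-0.0007, -0.0009, 0.0009], 0]
    - [[-0.0007, -0.0009, 0.0012], 0]
    - [[-0.0007, -0.0009, 0.0015], 0]
    - [[-0.0007, -0.0009, 0.0015], 0]
    - [[-0.0007, -0.0009, 0.0015], 0]

```text
time: 12.25
position: [0.5524, 0.1474, 0.0741]
tool_rot: [3.138, -0.157, 0.0]
ft_force: [1.8, 1.8, 3.7]
grip_width: 0.153
```

carry_out:
  motion:
    - [[0, 0, 0.0002], 0]
    - [[0, 0, 0.0004], 0]
    - [[0, 0, 0.0006], 0]
    - [[0, 0, 0.0008], 0]
    - [[0, 0, 0.0008], 0]

```text
time: 12.75
position: [0.5522, 0.1473, 0.0746]
tool_rot: [3.137, -0.157, -0.0]
ft_force: [2.1, 2.2, 2.3]
grip_width: 0.158
```

carry_out:
  motion:
    - [[0.0006, 0.0008, 0], 0]
    - [[0.0006, 0.0008, 0.0002], 0]
    - [[0.0006, 0.0008, 0.0004], 0]
    - [[0.0006, 0.0008, 0.0006], 0]
    - [[0.0006, 0.0008, 0.0008], 0]
    - [[0.0006, 0.0008, 0.001], 0]
    - [[0.0006, 0.0008, 0.001], 0]

```text
time: 13.45
position: [0.5523, 0.1474, 0.0748]
tool_rot: [3.137, -0.158, -0.002]
ft_force: [2.4, -1.0, -9.3]
grip_width: 0.157
```

carry_out:
  motion:
    - [[0, 0, 0.0001], 0]
    - [[0, 0, 0.0001], 0]
    - [[0, 0, 0.0001], 0]

```text
time: 13.75
position: [0.5523, 0.1474, 0.0748]
tool_rot: [3.137, -0.158, -0.002]
ft_force: [3.6, -2.7, -15.7]
grip_width: 0.158
```

carry_out:
  motion:
    - [[0, 0, -0.0002], 0]
    - [[0, 0, -0.0002], 0]
    - [[0, 0, -0.0002], 0]

```text
time: 14.05
position: [0.5522, 0.1475, 0.0748]
tool_rot: [3.137, -0.157, -0.002]
ft_force: [3.6, -3.7, -19.2]
grip_width: 0.157
```

The controller integrates, so the force is creeping up. I'll back off.

carry_out:
  motion:
    - [[0, 0, -0.001], 0]
    - [[0, 0, -0.001], 0]

```text
time: 14.25
position: [0.5524, 0.1476, 0.0748]
tool_rot: [3.136, -0.157, -0.002]
ft_force: [1.9, -4.7, -12.7]
grip_width: 0.16
```

carry_out:
  motion:
    - [[0, 0, 0], 0]
    - [[0, 0, 0], 0]

```text
time: 14.45
position: [0.5524, 0.1475, 0.0748]
tool_rot: [3.136, -0.157, -0.002]
ft_force: [0.7, -5.0, -12.1]
grip_width: 0.161
```

carry_out:
  motion:
    - [[0, -0.0006, -0.0001], 0]
    - [[0, -0.0006, -0.0001], 0]
    - [[0, -0.0006, -0.0001], 0]

```text
time: 14.75
position: [0.5524, 0.1475, 0.0748]
tool_rot: [3.137, -0.157, -0.002]
ft_force: [0.0, -5.0, -10.7]
grip_width: 0.156
```

carry_out:
  motion:
    - [[0, 0, 0], 0]
    - [[0, 0, 0], 0]

```text
time: 14.95
position: [0.5524, 0.1476, 0.0748]
tool_rot: [3.137, -0.157, -0.002]
ft_force: [-0.4, -4.9, -9.7]
grip_width: 0.158
```

carry_out:
  motion:
    - [[0, 0, 0], 0]
    - [[0, 0, 0], 0]
    - [[0, 0, 0], 0]

```text
time: 15.25
position: [0.5524, 0.1475, 0.0748]
tool_rot: [3.137, -0.157, -0.002]
ft_force: [-1.5, -4.9, -9.9]
grip_width: 0.157
```

carry_out:
  motion:
    - [[0, 0, 0.0001], 0]
    - [[0, 0, 0.0001], 0]

```text
time: 15.45
position: [0.5524, 0.1476, 0.0747]
tool_rot: [3.137, -0.157, -0.002]
ft_force: [-0.8, -5.4, -11.2]
grip_width: 0.159
```

carry_out:
  motion:
    - [[0, 0, 0], 0]
    - [[0, 0, 0], 0]
    - [[0, 0, 0], 0]

```text
time: 15.75
position: [0.5524, 0.1476, 0.0748]
tool_rot: [3.137, -0.157, -0.002]
ft_force: [-1.3, -5.2, -10.7]
grip_width: 0.16
```

carry_out:
  motion:
    - [[0, 0, 0], 0]
    - [[0, 0, 0], 0]
    - [[0, 0, 0], 0]

```text
time: 16.05
position: [0.5524, 0.1475, 0.0748]
tool_rot: [3.137, -0.157, -0.001]
ft_force: [-1.6, -5.4, -10.9]
grip_width: 0.157
```

The pull held at about 10 N for over a second, with the stud height constant. Now I'll unload the lift and the sideways force, then release.

carry_out:
  motion:
    - [[0, -0.0003, -0.0003], 0]
    - [[0, -0.0006, -0.0006], 0]
    - [[0, -0.0006, -0.0008], 0]
    - [[0, -0.0006, -0.0008], 0]

```text
time: 16.45
position: [0.5525, 0.1475, 0.0747]
tool_rot: [3.137, -0.157, -0.001]
ft_force: [-2.8, -5.8, -5.9]
grip_width: 0.158
```

carry_out:
  motion:
    - [[0, -0.0008, -0.0002], 0]
    - [[0, -0.0008, -0.0003], 0]
    - [[0.0003, -0.0008, -0.0003], 0]
    - [[0.0003, -0.0008, -0.0003], 0]

```text
time: 16.85
position: [0.5534, 0.1479, 0.0747]
tool_rot: [-3.136, 0.155, -0.001]
ft_force: [-4.3, -1.6, 1.2]
grip_width: 0.16
```

carry_out:
  motion:
    - [[0, 0, 0], 0]
    - [[0, 0, 0], 0]
    - [[0, 0, 0], 0]
    - [[0, 0, 0], 0]
    - [[0, 0, 0], 0]
    - [[0, 0, 0], 0]
  grip: -0.1

```text
time: 17.45
position: [0.5534, 0.1464, 0.0738]
tool_rot: [-3.137, 0.157, -0.001]
ft_force: [-0.9, -0.3, -0.4]
grip_width: 0.536
```

carry_out:
  motion:
    - [[0, 0, 0.005], 0]
    - [[0, 0, 0.015], 0]
    - [[0, 0, 0.03], 0]
    - [[0, 0, 0.05], 0]
    - [[0, 0, 0.07], 0]
    - [[-0.01, 0, 0.09], 0]
    - [[-0.03, -0.02, 0.11], 0]
    - [[-0.05, -0.04, 0.13], 0]
    - [[-0.07, -0.06, 0.15], 0]
    - [[-0.08, -0.08, 0.15], 0]
    - [[-0.08, -0.1, 0.15], 0]
    - [[-0.08, -0.12, 0.15], 0]
    - [[-0.08, -0.12, 0.15], 0]

```text
time: 18.75
position: [0.4735, 0.0236, 0.2248]
tool_rot: [3.135, -0.164, 0.003]
ft_force: [0.0, 0.0, -0.2]
grip_width: 0.554
```

Run:
```python
from h import *
d=snap('wrist','w5');b=snap('scene','s5');t=snap('top','t5');s=get_state();print(s['position'],s['grip_width'],s['ft_force'])
g=lambda i,x,y,w,h,W,H:cv2.resize(i['pixels'][y:y+h,x:x+w],(W,H),interpolation=cv2.INTER_CUBIC)
c=np.zeros((600,800,3),np.uint8);c[:300,:400]=cv2.resize(d['pixels'],(400,300));c[300:,:400]=g(b,265,190,104,78,400,300);c[:,400:]=g(t,200,150,90,135,400,600)
cv2.imwrite('pics/c5.png',c)
```

```text
[0.47344408 0.02769477 0.22435816] 0.5502417909965993 [-0.47795832  0.34010185 -0.49592976]
```

View pics/c5.png

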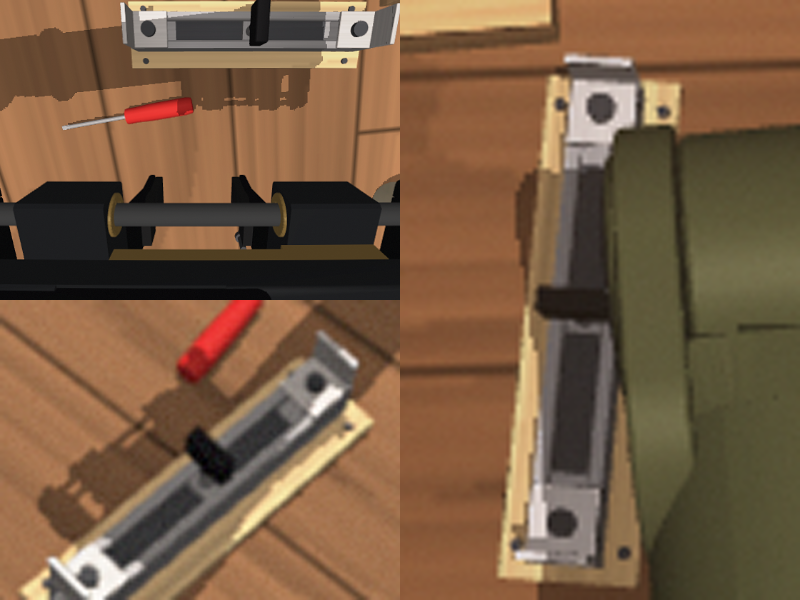

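The views show the stud upright midway between the brackets, with its wing square across the slot and the gripper well clear. Handing in.

Run:
```python
from h import *
print(ticket.close_job())
```

```text
the job is handed in; nothing more can be done
None
```

The hold-down stud is fitted in the strut midway between the brackets and caught under the lips. I handed the job in at about 19 s on the robot's clock; no verdict was reported.

- **Insertion:** I lowered the head through the slot without touching its edges. I pressed the strip down about 6 mm, at about 6 N, then made the quarter turn. The final jaw yaw was -0.100 rad, against the slot's measured -0.10 rad.
- **Pull test:** I raised it slowly, and the force climbed to about 19 N before I backed it off, because the arm's controller keeps adding force while held. It then held at about 10–11 N for more than half a second, with the height steady at 74.8 mm. There was also a steady sideways force of about 5 N during the pull. All readings stayed under the 35 N limit.
- **Release:** I eased off the load before opening the gripper, and readings were near zero afterwards.
- **Last check:** The final pictures show the stud upright and the wing square across the slot. The gripper is clear of everything. I did not measure the stud's height or yaw again from those pictures.

The look-alikes and everything else on the bench were left alone.

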